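Return a sampler's vial tray: lock-off, paddle, slide home, lock again

TASK

The sampler's loaded vial tray stands fully out on its slides and is latched there. Flip the lock-off lever on its handle all the way forward, squeeze the paddle against the grip bar to free the latch, and slide the tray fully home without slamming it; then let go so that the latch drops in and flip the lock-off lever all the way back. Keep the vial rack sitting in the tray and leave the bottle, beaker and cardboard bin beside the machine alone.

Things in the scene. Friction and masses are not known exactly. Their poses are not given: they have to be found in the camera images.
- sampler: White bench-top sampler housing, fixed, 340 mm wide, 204 mm high, open in front for the tray. Origin: on the bench, straight below the paddle's hinge line when the tray is home. x points into the machine (forward, the way the tray goes home), y left, z up. Beside the tray two rails (y = +-119 to 135 mm) up to 58 mm high, the latch arm on the right one.
- lip (a point): Middle of the housing's overhanging front edge: at x = 55 mm, z = 172 mm in the sampler frame; the lip spans 147 to 204 mm in height over the whole width. With the tray home a wide upright gripper on the handle would strike it: lean the gripper back like the handle, fingers pointing down and into the machine.
- hinge (a point): Handle frame, carried by the tray, leaning 28 degrees back towards the robot. Origin: middle of the paddle's hinge line, 65 mm above the bench, at sampler x = -100 mm with the tray out, 0 at home. z runs up along the leaning handle, x square to the bar (forward and up), y as the sampler's.
- bar_mid (a point): Centre of the grey grip bar, 22 mm thick, 150 mm long, 40 mm high; in the handle frame x -27 to -5, y -75 to 75, z 36 to 76 mm. It stands on an end post at either end (y = +-61 to 75 mm); under it, between the posts, is free space down to z = 10 mm. Axes as the handle.
- grip (a point): Where to squeeze: fixed in the handle frame at x -6, y -25, z 56 mm, clear of the lever, midway through bar and resting paddle (together 42 mm thick, x -27 to 15 mm; 31 mm when squeezed flat). Axes as the handle. One finger bears on the bar's robot side, the other on the paddle in front.
- lever_tip (a point): Centre of the rounded end (12 mm thick, 24 mm wide) of the steel lock-off lever, a flat blade 16 mm wide, 7 mm thick, that turns about y. This point is 78 mm from the pivot. In the handle frame the locked blade leans 12 degrees back (to -x) from the z axis; fully forward it leans 51 degrees to +x of it (from vertical: 40 back, 23 forward).
- lever_pivot (a point): Pivot of the lock-off lever, in the handle frame at x -20, y 56, z 66 mm, near the left end of the grip bar. Axes as the handle.
- lockoff (a joint): Lock-off lever angle, rad: 0 = fully back (locked, paddle blocked), 1.1 = fully forward against its stop (paddle free). Stays where it is left; 1 to 2 N at the tip moves it. It can go fully back only when the paddle has sprung out.
- paddle (a joint): Black paddle, 150 mm long, 8 mm thick, reaching z = 75 mm in the handle frame, hinged at the handle origin. Angle, rad: 0 = sprung out, 0.2 = flat against the bar. Takes about 7 N at the grip point at first, 10 N flat: grip with 25 N or more. The latch is clear above 0.15. In mid-travel the latch rides on its rail and holds it above 0.1; it springs out only within 3 mm of home.
- tray (a joint): Tray travel, m: 0 = fully out (latched), 0.10 = fully home against the stop. Slides with about 3 N of friction and stays where it is left. It moves only while the latch is freed.
- rack_mid (a point): Centre of the black vial rack, 165 x 190 x 34 mm high with capped vials standing 12 mm out of it, loose in the tray, its underside 30 mm above the bench.
- reagent_bottle: Amber bottle, 80 mm across, 190 mm tall, standing on the bench beside the sampler; origin under its centre. To be left alone.
- beaker: Clear beaker, 76 mm across, 95 mm tall, on the bench; origin under its centre. To be left alone.
- vial_bin: Open cardboard bin 130 x 100 x 60 mm on the bench; origin under its centre. To be left alone.

How it is judged (in metres and radians):
On the way, in this order (a step that is already met when the one before it is completed fails the run):
1. the lock-off lever is flipped fully forward while the tray is still out (value of joint lockoff above 0.95 rad and value of joint tray below 0.01 m), for 0.2 s.
2. the paddle is squeezed against the grip bar while the tray is still out (value of joint paddle above 0.15 rad and value of joint tray below 0.02 m), for 0.05 s.
3. the tray is fully home (value of joint tray above 0.097 m), for 0.2 s.
4. the latch has dropped in and the lever is back (value of joint tray above 0.096 m and value of joint paddle below 0.04 rad and value of joint lockoff below 0.2 rad), for 0.2 s.
At the end, for the whole second after the job is handed in: The tray is home to within 4 mm, the latch has dropped in (paddle sprung out to within 0.04 rad), the lock-off lever is back to within 0.2 rad, and the vial rack lies flat in the tray (all of step 4 and velocity of joint tray below 0.01 m/s and angle between rack_mid's own z axis and vertical below 0.08 rad and height (world z) of rack_mid below 0.055 m and horizontal distance between rack_mid and hinge between 0.065 and 0.115 m); the robot touches nothing.
It fails at once if the tray is slammed (faster than 0.4 m/s) (velocity of joint tray above 0.4 m/s).
It fails at once if a bystander is disturbed (moved more than 20 mm) (distance of any of reagent_bottle, beaker, vial_bin from where it was at the start of the episode above 0.02 m).
It also fails if it takes over 67 s, if anything falls off the work surface, if the arm or the gripper's body presses on something with over 40 N, if the wrist force passes 120 N, or if a joint passes its speed limit or range.

ROBOT

A 6-joint arm with a two-finger parallel gripper is mounted at the origin on the work surface. World frame = base frame: x ahead of the robot, y to its left, z up, the work surface at z = 0. Lengths are in mm, angles in rad, forces in N, time in s.
With the tool pointing down it reaches from about 400 to 925 mm from the base axis. Payload 12.5 kg.
Tool frame: the origin (TCP) lies where the fingers leave the gripper's body, on its centre line; the fingertips stand 78 mm ahead of it and the grasp point (between the pads) lies 59 mm ahead of it; z points along the fingers, y is the direction in which the jaws open and shut (so a half turn about z gives the same grasp; the last joint's range is limited). The gripper opens to 95 mm and grips with 3 to 60 N. Pads are 20 mm wide; open, the fingers measure 119 mm over their backs; the gripper's body (75 mm by 180 mm) begins 59 mm behind the grasp point.
Start: joints at [-1.445, 0.491, 1.559, -0, 1.092, -0.106], TCP at [143.602, -608.29, 292.261] pointing down, gripper open.
Joint ranges: [-3.1, 3.1], [-0.84, 2.19], [0.05, 2.79], [-1.13, 4.28], [0.06, 2.93], [-2.69, 2.69]. Speed limits (rad/s): [2.22, 2.22, 2.79, 3.14, 3.14, 3.14].

INTERFACE

Orientations are given as [roll, pitch, yaw] about the fixed x, y, z axes, in that order (R = Rz(yaw) Ry(pitch) Rx(roll)).
In Python, from cell import env, viewer, ticket, search_frame gives the robot as it stands.
- The arm moves only by the shell command python3 -m inch 'ROWS'. ROWS is a JSON object of lists of equal length, an entry for each row: "hand": the opening, from 0 (shut) to 1 (fully open); "delta_pos": the shift along the tool's x, y, z in cm, a list of three; "turn": the turn about the tool's z in rad. A call has 1 to 20 rows; each row shifts and turns the commanded pose from where the row before left it, along the tool's axes as they then stand; what a row does not reach is not made up. A row lasts 1/10 s, in which the tool goes at most 50 mm and 8.59 degrees, less where a joint would pass 70% of its speed; a pose out of reach is approached as far as the arm can. A call is refused whole if a number of a shift passes 5 or a number of a turn 0.15, either way. A call with a gripper value outside its range is refused whole. The fingers move at their own pace and stop on an object; the grip force is fixed at half the most. Time passes only in rows, so rows that do not move let the fingers close. It gives the time, the measured TCP pose, the force and the opening at its end, in the units of the state.
- env.state(): the state, without advancing time (a new reading comes with each control period).
- viewer.read_camera(name): name is "scene" or "top"; returns (picture, depth): 480x640x3 uint8, blue, green, red; 480x640 float32, mm along the optical axis (not along the pixel's ray), 0 where there is no reading.
- viewer.get_calibration(name): a dict with "fx", "fy", "cx", "cy" (pixels), "T" (4x4, takes a point from camera to world coordinates). Camera axes: x right, y down, z forward; pixel columns grow to the right and rows downward; lengths in mm; the calibration is good to about 2 mm. A picture is of the moment at which its call begins. get_calibration takes no time and is no camera call.
- ticket.job_done(): hands the job in, once; it reports no verdict.
Trained networks look in the newest picture that a camera, given by its name, has taken for a name from the list of things; names that differ only in an ending like _2 or _b are one class to them, and where a whole thing is asked for, a point or a joint stands for the part that bears it (a point fixed in the world has none). Each returns a list of dicts, best first, with "p" (0 to 1); they miss things now and then, are a little off and sometimes report something else, mostly with a low value. They report only what shows in the picture. A call takes as long as a camera call.
- search_frame(camera, label): "centre" ([column, row] in pixels, amid what is visible of it).
The state is a dict: "t": time; "joints": joint angles; "qvel": joint speeds; "tau": joint torques, N m; "eef_pos": TCP position; "tcp_rot": TCP orientation; "ft_force": force on the tool from outside, world axes, zero at the start; "moment": the same for the moment, N m; "opening": opening from 0.0 (shut) to 1.0 (fully open).
Only numpy, scipy, OpenCV 4.12 (cv2) and the standard library are available. Lean on these libraries where they do the work, as an engineer would, in place of code of your own. Each camera call takes 0.05 s, during which the arm holds its last target.

## Working session

There is one attempt and no reset: what is moved stays moved. The work goes in short steps, Python scripts to look and compute and a shell command to move; the robot and the scene stay as the last step left them, time stands still between calls to the robot, and variables do not carry over. Pictures are saved under pics/ and viewed, and the job is handed in when it is done.

```bash
ls; mkdir -p pics
python3 - <<'E'
from cell import env, viewer, ticket, search_frame
import cv2
print(env.state())
for c in ("scene","top"):
    p,d=viewer.read_camera(c); cv2.imwrite(f"pics/{c}0.png",p)
    k=viewer.get_calibration(c); print(c,k)
    for l in ("sampler","hinge","bar_mid","grip","lever_tip","lever_pivot","rack_mid","lip","reagent_bottle","beaker","vial_bin"):
        try: print(c,l,search_frame(c,l)[:2])
        except Exception as e: print(l,e)
E
```

```text
pics
{'t': 0.0, 'joints': array([-1.44458964e+00,  4.91533949e-01,  1.55947826e+00,  1.05577629e-05,
        1.09171056e+00, -1.05612540e-01]), 'qvel': array([ 5.05169359e-04, -3.52561161e-04,  2.49006519e-04, -5.96848105e-06,
        1.16060517e-03,  5.01582859e-04]), 'tau': array([ 3.32941941e-03, -6.12634492e+01, -2.58170950e+01,  6.92979922e-02,
        4.83281922e-02, -7.96732229e-05]), 'eef_pos': array([ 143.58699929, -608.10358469,  291.66769327]), 'tcp_rot': array([-3.14046981e+00, -1.28444938e-04,  2.31814280e-01]), 'ft_force': array([-0.14531414, -0.13881038,  0.25101509]), 'moment': array([-0.02906958, -0.02146489,  0.0387169 ]), 'opening': 1.0057755293583912}
scene {'fx': 611.6278769620343, 'fy': 611.6278769620343, 'cx': 330.2359705750834, 'cy': 247.9620908266077, 'T': array([[ 2.41193472e-01,  7.03829500e-01, -6.68168949e-01,
         1.54522311e+03],
       [ 9.70407143e-01, -1.66646894e-01,  1.74753508e-01,
        -2.31018464e+02],
       [ 1.16483940e-02, -6.90545326e-01, -7.23195317e-01,
         1.16526800e+03],
       [ 0.00000000e+00,  0.00000000e+00,  0.00000000
[... 1310 characters left out ...]
5, 96.8], 'p': 0.89}, {'centre': [323.8, 232.8], 'p': 0.63}]
top hinge [{'centre': [315.6, 235.5], 'p': 0.66}]
top bar_mid [{'centre': [310.5, 239.1], 'p': 0.92}]
top grip [{'centre': [318.9, 232.8], 'p': 0.73}]
top lever_tip [{'centre': [283.8, 267.8], 'p': 0.79}]
top lever_pivot [{'centre': [314.6, 235.4], 'p': 0.55}]
top rack_mid [{'centre': [307.7, 186.4], 'p': 0.94}, {'centre': [325.0, 232.6], 'p': 0.31}]
top lip [{'centre': [304.2, 99.2], 'p': 0.81}, {'centre': [319.1, 233.9], 'p': 0.34}]
top reagent_bottle [{'centre': [186.8, 214.3], 'p': 0.65}, {'centre': [287.4, 268.0], 'p': 0.3}]
top beaker [{'centre': [446.0, 275.2], 'p': 0.87}]
top vial_bin [{'centre': [445.1, 205.0], 'p': 0.69}]
```

View pics/scene0.png

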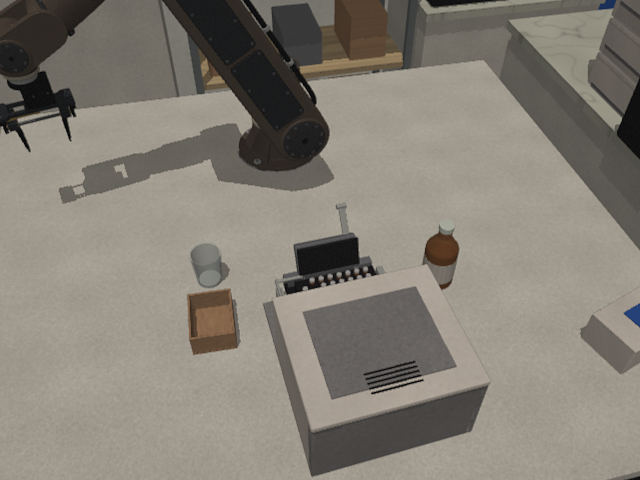

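View pics/top0.png

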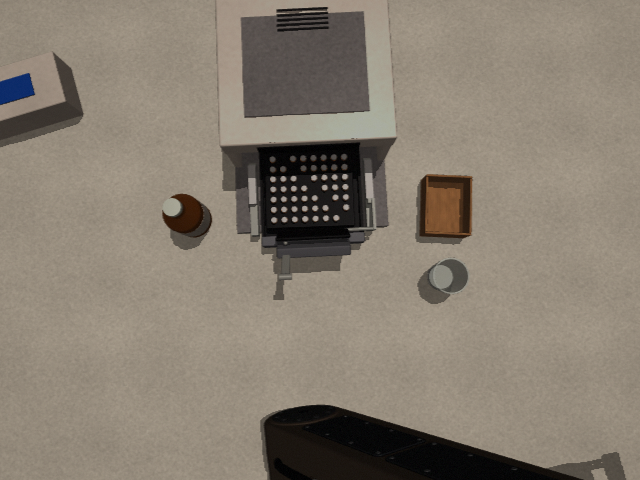

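The scene view shows the housing from behind, with the lever sticking up at about (343,208). The top view shows the tray out, the bar at about (318,245), and the lever leaning back with its end at about (284,270). I'll measure from the depth data next.

```bash
cat > h.py <<'E'
from cell import env, viewer, ticket, search_frame
import numpy as np, cv2
def cloud(c,name=None):
    p,d=viewer.read_camera(c); k=viewer.get_calibration(c)
    if name: cv2.imwrite(f"pics/{name}.png",p)
    v,u=np.mgrid[0:480,0:640]
    X=np.stack([(u-k['cx'])*d/k['fx'],(v-k['cy'])*d/k['fy'],d],-1)
    W=X@k['T'][:3,:3].T+k['T'][:3,3]; W[d==0]=np.nan
    return p,d,W
E
python3 - <<'E'
from h import *
p,d,W=cloud("top"); np.save("W_top.npy",W)
R=W[0:175,200:420].reshape(-1,3); R=R[abs(R[:,2]-204)<12]
print("roof z",np.median(R[:,2]),len(R))
m=np.zeros((480,640),np.uint8); m[:175,200:420]=(abs(W[:175,200:420,2]-204)<12)
# front edge: last row per column
pts=[];
for u in range(230,388,4):
    r=np.where(m[:,u])[0]; pts.append(W[r.max(),u])
pts=np.array(pts); a=np.polyfit(pts[:,1],pts[:,0],1); print("front x=",a,"res",np.std(pts[:,0]-np.polyval(a,pts[:,1])))
for r in range(10,140,30):
    c=np.where(m[r])[0]; print(r,W[r,c.min()],W[r,c.max()])
print("lever px"); 
for v in range(236,282,3): print(v,[f"{x:.0f}" for x in W[v,284]],[f"{x:.0f}" for x in W[v,288]],[f"{x:.0f}" for x in W[v,318]])
p,d,S=cloud("scene"); np.save("W_sc.npy",S)
for v in range(200,270,4): print(v,[f"{x:.0f}" for x in S[v,343]],[f"{x:.0f}" for x in S[v,325]])
E
```

```text
roof z 205.79429077354393 25179
front x= [-4.72610520e-02  7.55244452e+02] res 0.5344604063421765
10 [1020.56390372  206.44573098  202.25303915] [1018.35361563 -132.71163644  202.76095233]
40 [958.85587634 203.31921188 202.12302923] [ 958.5982864  -136.09256363  199.14988175]
70 [897.2926701  199.93550662 203.47701952] [ 897.34435052 -138.81505941  199.76978869]
100 [837.25676803 196.8949278  203.34369058] [ 837.05256172 -141.53317224  200.15679002]
130 [777.88501831 193.83154135 203.52842873] [ 777.15238253 -143.99333971  201.93847185]
lever px
236 ['582', '73', '129'] ['581', '65', '134'] ['581', '5', '138']
239 ['575', '73', '139'] ['575', '65', '138'] ['583', '5', '56']
242 ['570', '73', '131'] ['572', '67', '106'] ['572', '5', '106']
245 ['565', '74', '112'] ['565', '66', '115'] ['564', '5', '123']
248 ['558', '73', '130'] ['558', '65', '126'] ['558', '5', '127']
251 ['552', '74', '123'] ['552', '65', '127'] ['552', '5', '124']
254 ['546', '74', '122'] ['546', '65', '126'] ['546', '5', '123']
257 ['539', '73', '130'] ['540', '65', '128'] ['547', '5', '-1']
260 ['533', '72', '141
[... 583 characters left out ...]
08', '70', '173'] ['313', '74', '-1']
212 ['514', '69', '167'] ['327', '71', '-4']
216 ['516', '68', '156'] ['350', '65', '4']
220 ['529', '65', '155'] ['366', '61', '4']
224 ['529', '65', '141'] ['379', '58', '2']
228 ['538', '63', '137'] ['393', '55', '0']
232 ['541', '63', '126'] ['411', '50', '4']
236 ['552', '60', '125'] ['426', '47', '4']
240 ['580', '52', '140'] ['560', '13', '130']
244 ['579', '53', '125'] ['579', '9', '136']
248 ['588', '50', '122'] ['583', '8', '127']
252 ['591', '50', '111'] ['584', '8', '114']
256 ['592', '50', '98'] ['585', '8', '102']
260 ['597', '49', '89'] ['590', '6', '93']
264 ['599', '49', '78'] ['596', '5', '86']
268 ['593', '51', '56'] ['598', '5', '74']
```

```bash
cat >> h.py <<'E'
# sampler frame: home origin and yaw
PSI=0.048; O=np.array([699.2,21.3])
e1=np.array([np.cos(PSI),np.sin(PSI)]); e2=np.array([-e1[1],e1[0]])
def show():
    s=env.state(); q=s['eef_pos'][:2]-O
    print("t %.2f samp x %.1f y %.1f tipz %.1f rot %s F %s op %.2f"%(s['t'],q@e1,q@e2,s['eef_pos'][2]-78,np.round(s['tcp_rot'],3),np.round([s['ft_force'][:2]@e1,s['ft_force'][:2]@e2,s['ft_force'][2]],1),s['opening']))
E
python3 -m inch '{"hand":[0,0,0,0,0,0,0,0,0,0,0],"delta_pos":[[0,0,0],[0,0,0],[0,0,0],[0,0,0],[0,0,0],[0,0,0],[0,0,0],[0,0,0],[0,0,0],[0,0,0],[0,0,0]],"turn":[-0.138,-0.138,-0.138,-0.138,-0.138,-0.138,-0.138,-0.138,-0.138,-0.138,0]}'
python3 -c "
from h import *
show()"
```

```text
t: 2.4
eef_pos: [143.6, -608.3, 292.3]
tcp_rot: [3.142, 0.0, 1.614]
ft_force: [-0.5, -0.2, -0.3]
opening: 0.129
t 2.40 samp x -585.2 y -602.2 tipz 214.3 rot [3.142 0.    1.614] F [-0.5 -0.2 -0.3] op 0.13
```

```bash
python3 -m inch '{"hand":[0,0,0,0,0,0,0,0,0,0,0,0,0,0,0,0,0,0,0,0],"delta_pos":[[3,3.5,0],[3,3.5,0],[3,3.5,0],[3,3.5,0],[3,3.5,0],[3,3.5,0],[3,3.5,0],[3,3.5,0],[3,3.5,0],[3,3.5,0],[4,0,0],[4,0,0],[4,0,0],[4,0,0],[4,0,0],[4,0,0],[4,0,0],[4,0,0],[3,0,0],[0,0,0]],"turn":[-0.005,0,0,0,0,0,0,0,0,0,0,0,0,0,0,0,0,0,0,0]}'
python3 -c "
from h import *
show()"
```

```text
t: 4.4
eef_pos: [463.1, 59.6, 292.4]
tcp_rot: [3.141, -0.0, 1.616]
ft_force: [0.1, -0.1, -0.2]
opening: 0.001
t 4.40 samp x -234.0 y 49.6 tipz 214.4 rot [ 3.141 -0.     1.616] F [ 0.1 -0.1 -0.2] op 0.00
```

```bash
python3 -m inch '{"hand":[0,0,0],"delta_pos":[[0.6,0,3.2],[0,0,3.2],[0,0,0]],"turn":[0,0,0]}'
python3 -c "
from h import *
show(); cloud('top','top1');p,d,W=cloud('scene'); cv2.imwrite('pics/sc1.png',cv2.resize(p[150:350,200:460],None,fx=3,fy=3))"
```

```text
t: 4.7
eef_pos: [462.1, 62.5, 225.7]
tcp_rot: [-3.136, -0.0, 1.614]
ft_force: [0.1, 0.5, 1.0]
opening: 0.009
t 4.70 samp x -234.8 y 52.6 tipz 147.7 rot [-3.136 -0.     1.614] F [0.1 0.5 1. ] op 0.01
```

View pics/sc1.png

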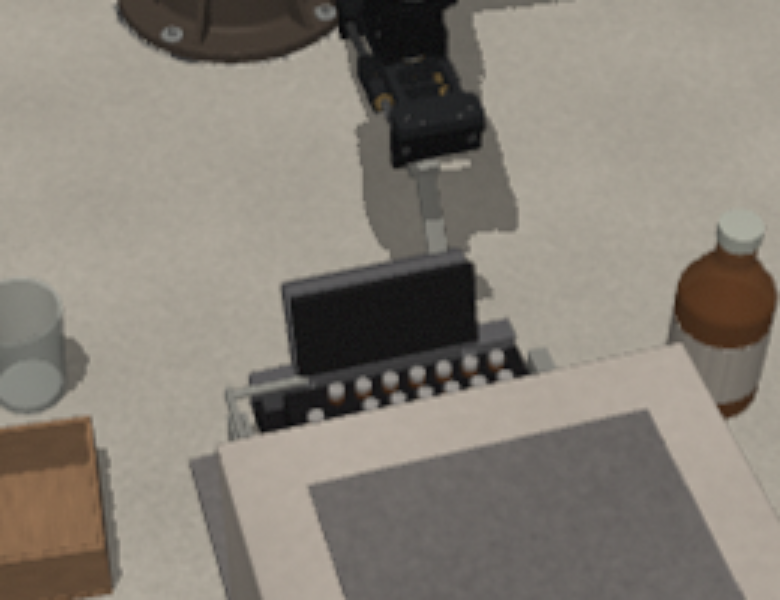

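View pics/top1.png

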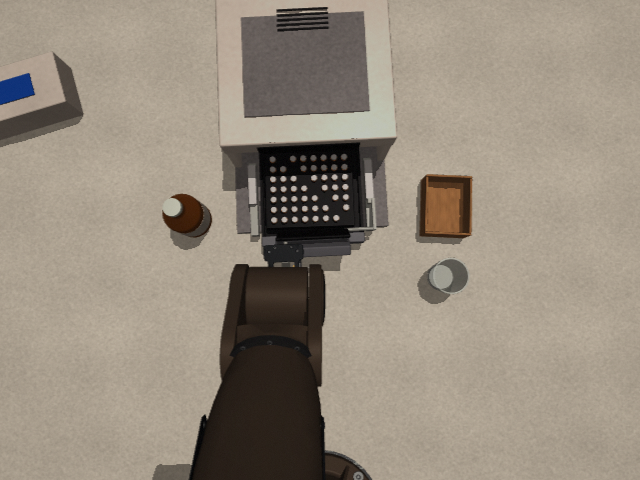

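Top view: gripper at about (283,255), directly behind and above the lever (scene crop (440,170)), with nothing else nearby. Pushing the lever forward.

```bash
python3 -m inch '{"hand":[0,0,0,0,0,0,0,0,0,0],"delta_pos":[[0.2,1,0],[0,1,0],[0,1,0],[0,1,0],[0,1,0],[0,1,0],[0,1,0],[0,0.7,0],[0,0,0],[0,0,0]],"turn":[0,0,0,0,0,0,0,0,0,0]}'
python3 -c "
from h import *
show()"
```

```text
t: 5.8
eef_pos: [540.0, 68.5, 228.0]
tcp_rot: [-3.141, 0.0, 1.617]
ft_force: [-0.0, 0.5, -0.3]
opening: 0.005
t 5.80 samp x -156.7 y 54.7 tipz 150.0 rot [-3.141  0.     1.617] F [ 0.   0.5 -0.3] op 0.01
```

```bash
python3 -m inch '{"hand":[0,0,0,0],"delta_pos":[[0,0.3,0],[0,0.3,0],[0,0.2,0],[0,0,0]],"turn":[0,0,0,0]}'
python3 -c "
from h import *
show();p,d,W=cloud('scene'); cv2.imwrite('pics/sc2.png',cv2.resize(p[150:350,200:460],None,fx=3,fy=3)); print(search_frame('scene','lever_tip'))"
```

```text
t: 6.2
eef_pos: [548.1, 68.8, 228.1]
tcp_rot: [-3.141, 0.0, 1.617]
ft_force: [-1.4, 0.5, 0.1]
opening: 0.008
t 6.20 samp x -148.6 y 54.7 tipz 150.1 rot [-3.141  0.     1.617] F [-1.3  0.6  0.1] op 0.01
[]
```

View pics/sc2.png

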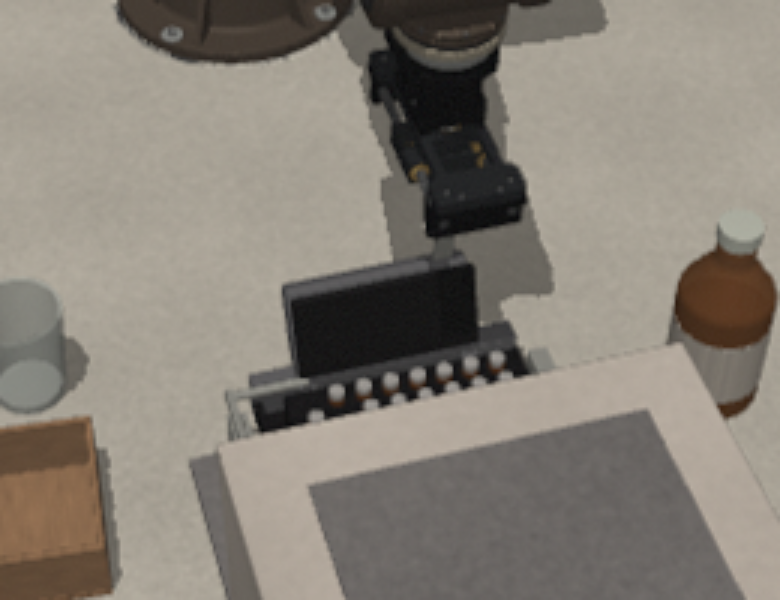

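The gripper hides the lever at crop (440,240). The force is now 1.4 N, so I'll inch forward until the stop shows.

```bash
python3 -m inch '{"hand":[0,0,0],"delta_pos":[[0,0.3,0],[0,0.2,0],[0,0,0]],"turn":[0,0,0]}'
python3 -m inch '{"hand":[0,0,0],"delta_pos":[[0,0.2,0],[0,0.0,0],[0,0,0]],"turn":[0,0,0]}'
```

```text
t: 6.6
eef_pos: [553.2, 69.1, 228.1]
tcp_rot: [-3.141, 0.0, 1.617]
ft_force: [-0.8, -0.5, -0.2]
opening: 0.003
t: 6.9
eef_pos: [555.2, 69.2, 228.3]
tcp_rot: [3.141, 0.0, 1.617]
ft_force: [-0.7, -0.3, -1.0]
opening: 0.001
```

```bash
python3 -m inch '{"hand":[0,0],"delta_pos":[[0,0.3,0],[0,0,0]],"turn":[0,0]}'
python3 -m inch '{"hand":[0,0],"delta_pos":[[0,0.3,0],[0,0,0]],"turn":[0,0]}'
python3 -c "
from h import *
p,d,W=cloud('top'); cv2.imwrite('pics/top2.png',cv2.resize(p[190:310,220:380],None,fx=4,fy=4))"
```

```text
t: 7.1
eef_pos: [557.1, 69.3, 228.0]
tcp_rot: [-3.138, 0.0, 1.617]
ft_force: [-8.3, -0.0, 3.9]
opening: 0.007
t: 7.3
eef_pos: [558.5, 69.4, 227.9]
tcp_rot: [-3.133, 0.0, 1.617]
ft_force: [-18.2, -2.3, 9.4]
opening: 0.004
```

View pics/top2.png

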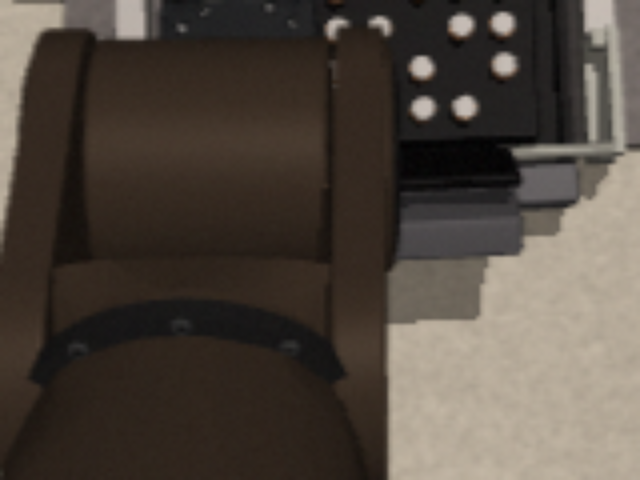

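The force climbed to 18 N without the tool advancing, so the lever is at its stop. Backing off, rising and shifting to the grip line at y = -25.

```bash
python3 -m inch '{"hand":[0,0,0,0,1,1,1,1,1,1,1],"delta_pos":[[0,-2,0],[0,-2,-1],[0,-1,-3],[0,0,-3],[-3,1,0],[-3,2,0],[-2,2,0],[0,0,0],[0,0,0],[0,0,0],[0,0,0]],"turn":[0,0,0,0,0,0,0,0,0,0,0]}'
python3 -c "
from h import *
show();p,d,W=cloud('scene'); cv2.imwrite('pics/sc3.png',cv2.resize(p[150:350,200:460],None,fx=3,fy=3)); print(search_frame('scene','lever_tip'))
for v in range(190,262,4): print(v,[[int(x) if x==x else 0 for x in W[v,u]] for u in (335,340,345,350)])"
```

```text
t: 8.45
eef_pos: [564.3, -9.7, 298.4]
tcp_rot: [3.141, 0.0, 1.618]
ft_force: [-0.3, -0.6, -0.2]
opening: 0.539
t 8.45 samp x -136.3 y -24.5 tipz 220.4 rot [3.141 0.    1.618] F [-0.3 -0.6 -0.2] op 0.54
[{'centre': [349.4, 227.1], 'p': 0.62}]
190 [[628, 16, 342], [248, 134, -1], [250, 149, -2], [253, 163, -2]]
194 [[637, 14, 340], [640, 24, 340], [266, 144, -3], [275, 157, 2]]
198 [[652, 10, 343], [653, 20, 341], [288, 138, 1], [286, 154, -3]]
202 [[653, 10, 332], [651, 21, 329], [307, 133, 4], [309, 147, 2]]
206 [[644, 13, 313], [644, 23, 311], [321, 129, 2], [321, 144, -1]]
210 [[649, 12, 306], [642, 24, 297], [334, 126, 0], [342, 138, 4]]
214 [[348, 93, 3], [347, 108, 0], [355, 120, 4], [353, 136, -1]]
218 [[359, 91, -1], [365, 104, 1], [369, 117, 2], [370, 131, 0]]
222 [[378, 86, 2], [380, 100, 1], [382, 113, 0], [575, 68, 190]]
226 [[389, 83, -1], [393, 96, 0], [395, 110, -2], [586, 65, 188]]
230 [[404, 79, -1], [410, 92, 0], [411, 105, 0], [573, 70, 162]]
234 [[425, 74, 4], [421, 89, -2], [561, 61, 140], [560, 74, 136]]
238 [[556, 38, 126], [560, 50, 128], [558, 63, 123], [577, 69, 140]]
242 [[582, 31, 141], [577, 45, 132], [581, 56, 133], [579, 69, 129]]
246 [[581, 32, 126], [581, 44, 122], [581, 57, 120], [582, 69, 118]]
250 [[588, 30, 120], [590, 42, 119], [588, 55, 113], [586, 68, 108]]
254 [[589, 30, 107], [589, 43, 103], [589, 55, 100], [588, 68, 97]]
258 [[594, 29, 98], [592, 42, 93], [593, 54, 91], [596, 66, 91]]
```

View pics/sc3.png

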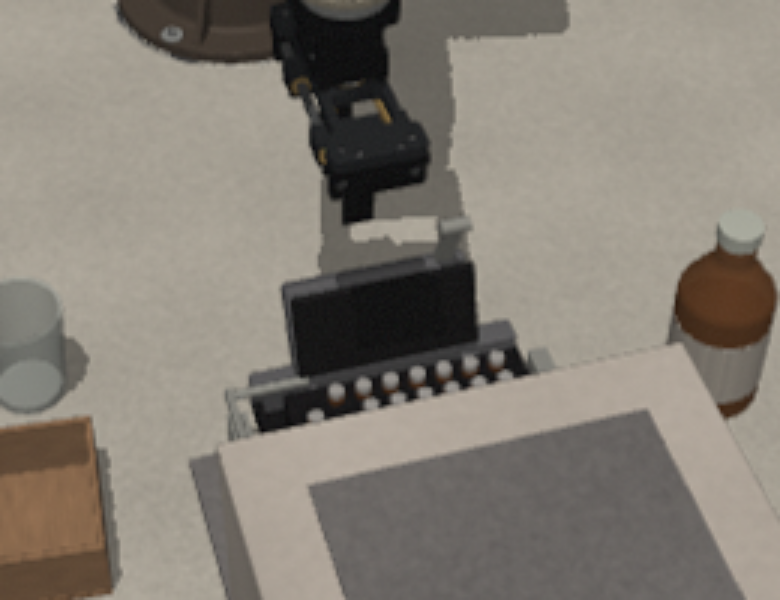

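The lever tip stands forward, at about (580,68,186) in world coordinates against a predicted 579 in x. Descending with the fingers open.

```bash
python3 -m inch '{"hand":[1,1,1,1,1,1,1,1,1,1],"delta_pos":[[0,0,0],[0,0,0],[0,0,0],[0,0,0],[0,0,2],[0,0,2],[0,0,2],[0,0,2],[0,0,1],[0,0,0]],"turn":[0,0,0,0,0,0,0,0,0,0]}'
python3 -m inch '{"hand":[1,1,1,1],"delta_pos":[[0,0,1],[0,0,1],[0,0,0.4],[0,0,0]],"turn":[0,0,0,0]}'
python3 -c "
from h import *
show();p,d,W=cloud('scene'); cv2.imwrite('pics/sc4.png',cv2.resize(p[150:350,200:460],None,fx=3,fy=3))"
```

```text
t: 9.55
eef_pos: [564.4, -10.5, 207.2]
tcp_rot: [-3.14, -0.0, 1.617]
ft_force: [0.4, -0.1, -0.4]
opening: 1.004
t: 9.95
eef_pos: [564.6, -10.5, 183.7]
tcp_rot: [-3.141, -0.0, 1.617]
ft_force: [0.0, 0.4, -1.1]
opening: 0.999
t 9.95 samp x -136.0 y -25.3 tipz 105.7 rot [-3.141 -0.     1.617] F [ 0.1  0.4 -1.1] op 1.00
```

View pics/sc4.png

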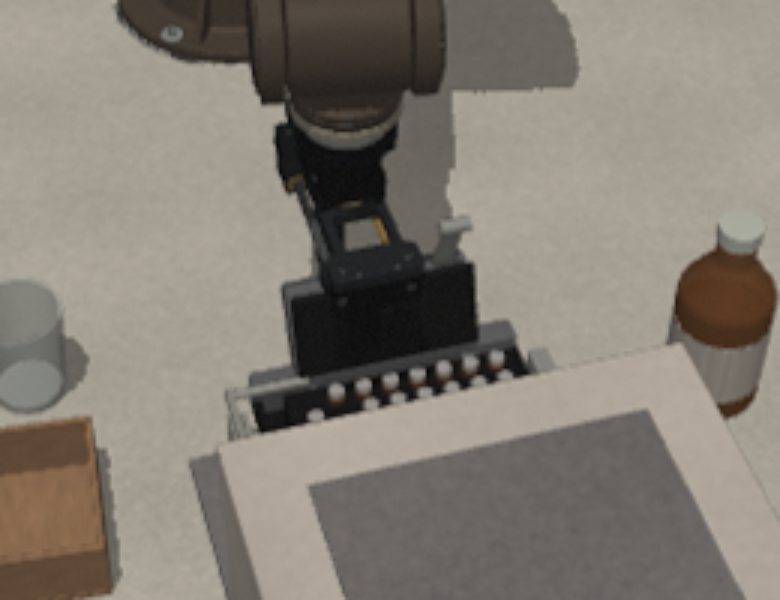

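The gripper straddles the handle (crop (360,270)), with the front finger ahead of the paddle and the lever clear at (455,225). Closing.

```bash
python3 -m inch '{"hand":[0,0,0,0,0],"delta_pos":[[0,0,0],[0,0,0],[0,0,0],[0,0,0],[0,0,0]],"turn":[0,0,0,0,0]}'
python3 -m inch '{"hand":[0,0,0,0],"delta_pos":[[0,0,0],[0,0,0],[0,0,0],[0,0,0]],"turn":[0,0,0,0]}'
python3 -c "
from h import *
show();p,d,W=cloud('scene'); cv2.imwrite('pics/sc5.png',cv2.resize(p[150:350,200:460],None,fx=3,fy=3))
for v in range(234,268,3): print(v,[[int(x) if x==x else 0 for x in W[v,u]] for u in (306,312,345,350)])"
```

```text
t: 10.5
eef_pos: [564.7, -10.5, 184.3]
tcp_rot: [3.141, 0.0, 1.617]
ft_force: [0.5, 0.2, 0.1]
opening: 0.635
t: 10.9
eef_pos: [564.5, -10.5, 184.2]
tcp_rot: [-3.141, 0.0, 1.617]
ft_force: [-2.7, -0.2, 1.1]
opening: 0.424
t 10.90 samp x -136.1 y -25.3 tipz 106.2 rot [-3.141  0.     1.617] F [-2.7 -0.1  1.1] op 0.42
234 [[609, -42, 210], [628, -32, 226], [557, 63, 135], [566, 72, 142]]
237 [[611, -42, 203], [633, -33, 223], [562, 62, 130], [565, 73, 130]]
240 [[612, -43, 194], [643, -36, 224], [567, 60, 125], [571, 72, 126]]
243 [[556, -31, 126], [654, -38, 225], [573, 59, 121], [574, 71, 119]]
246 [[568, -34, 129], [657, -39, 220], [577, 58, 115], [580, 69, 116]]
249 [[573, -35, 123], [648, -37, 201], [582, 57, 110], [582, 69, 107]]
252 [[580, -37, 122], [645, -36, 188], [584, 56, 102], [583, 69, 98]]
255 [[579, -37, 110], [582, -23, 109], [588, 55, 96], [590, 67, 95]]
258 [[588, -39, 109], [586, -24, 103], [594, 54, 92], [594, 67, 89]]
261 [[590, -39, 101], [590, -25, 97], [594, 54, 82], [602, 64, 87]]
264 [[589, -39, 90], [592, -25, 89], [596, 54, 73], [599, 66, 73]]
267 [[593, -40, 84], [599, -27, 87], [588, 57, 53], [592, 68, 55]]
```

View pics/sc5.png

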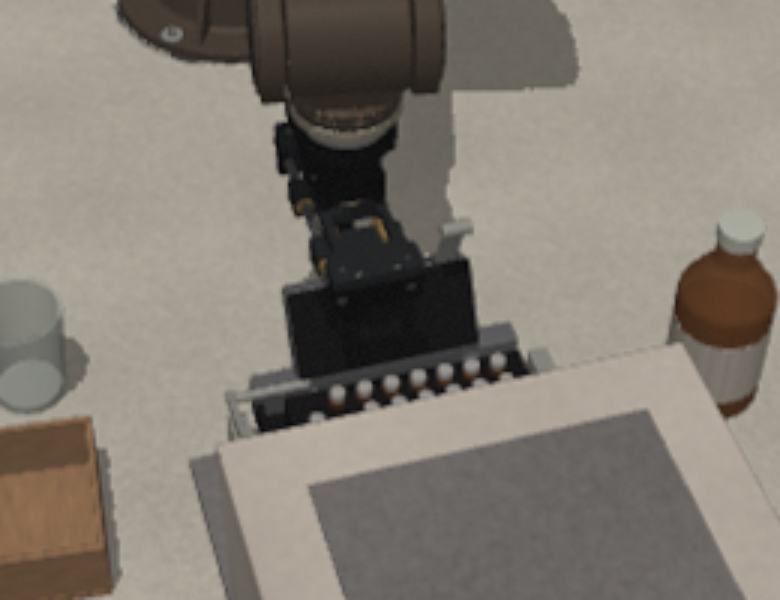

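The paddle has moved in against the bar: its top edge at crop (450,265) is back by about 12 mm. I'll hold for two more rows to see whether the opening is steady.

```bash
python3 -m inch '{"hand":[0,0,0,0],"delta_pos":[[0,0,0],[0,0,0],[0,0,0],[0,0,0]],"turn":[0,0,0,0]}'
```

```text
t: 11.35
eef_pos: [564.7, -10.5, 184.2]
tcp_rot: [3.142, 0.0, 1.617]
ft_force: [-3.1, -0.9, 1.6]
opening: 0.418
```

Steady at 0.418 (40 mm). Pushing forward gently.

```bash
python3 -m inch '{"hand":[0,0,0,0,0,0],"delta_pos":[[0,0.3,0],[0,0.4,0],[0,0.5,0],[0,0.5,0],[0,0.3,0],[0,0,0]],"turn":[0,0,0,0,0,0]}'
python3 -c "
from h import *
show();p,d,W=cloud('top'); cv2.imwrite('pics/top5.png',cv2.resize(p[100:310,200:420],None,fx=3,fy=2.8))
p,d,W=cloud('scene')
for v in range(234,268,3): print(v,[[int(x) if x==x else 0 for x in W[v,u]] for u in (306,312,345,350)])"
```

```text
t: 11.95
eef_pos: [585.6, -9.6, 184.3]
tcp_rot: [3.14, 0.0, 1.617]
ft_force: [1.7, -0.5, 0.7]
opening: 0.418
t 11.95 samp x -114.9 y -25.4 tipz 106.3 rot [3.14  0.    1.617] F [ 1.7 -0.6  0.7] op 0.42
234 [[402, 0, 0], [629, -32, 228], [426, 102, -1], [606, 60, 184]]
237 [[619, -44, 211], [627, -32, 216], [438, 98, 0], [594, 64, 162]]
240 [[615, -43, 198], [630, -33, 210], [448, 96, 0], [589, 66, 146]]
243 [[441, -8, 5], [658, -39, 230], [579, 57, 128], [583, 68, 129]]
246 [[445, -9, -1], [663, -40, 226], [592, 53, 131], [591, 66, 127]]
249 [[573, -35, 124], [661, -40, 215], [591, 54, 120], [594, 65, 121]]
252 [[591, -39, 133], [665, -41, 210], [600, 52, 120], [598, 65, 114]]
255 [[596, -40, 128], [665, -41, 201], [598, 52, 108], [603, 63, 110]]
258 [[601, -41, 124], [662, -40, 188], [605, 51, 104], [607, 62, 104]]
261 [[603, -42, 115], [606, -28, 115], [607, 51, 96], [610, 62, 96]]
264 [[604, -42, 106], [608, -29, 107], [613, 49, 92], [614, 61, 91]]
267 [[611, -44, 104], [607, -29, 95], [616, 48, 85], [620, 59, 87]]
```

View pics/top5.png

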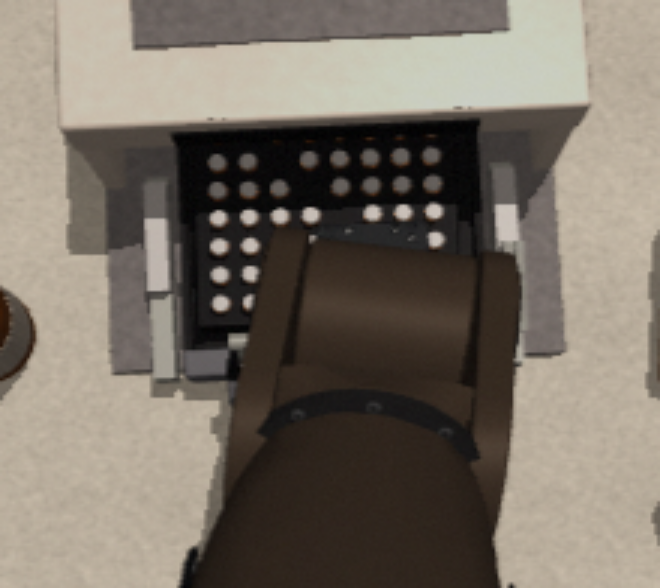

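The tray came along about 20 mm, and the rack is flat with its vials moving into the housing. On to about 70 mm.

```bash
python3 -m inch '{"hand":[0,0,0,0,0,0,0,0,0,0,0],"delta_pos":[[0,0.4,0],[0,0.5,0],[0,0.5,0],[0,0.5,0],[0,0.5,0],[0,0.5,0],[0,0.5,0],[0,0.5,0],[0,0.5,0],[0,0.4,0],[0,0,0]],"turn":[0,0,0,0,0,0,0,0,0,0,0]}'
python3 -c "
from h import *
show();p,d,W=cloud('scene'); cv2.imwrite('pics/sc6.png',cv2.resize(p[150:350,200:460],None,fx=3,fy=3))"
```

```text
t: 13.15
eef_pos: [633.6, -7.3, 184.3]
tcp_rot: [3.14, 0.0, 1.617]
ft_force: [2.7, -1.7, 1.8]
opening: 0.416
t 13.15 samp x -66.9 y -25.4 tipz 106.3 rot [3.14  0.    1.617] F [ 2.6 -1.8  1.8] op 0.42
```

View pics/sc6.png

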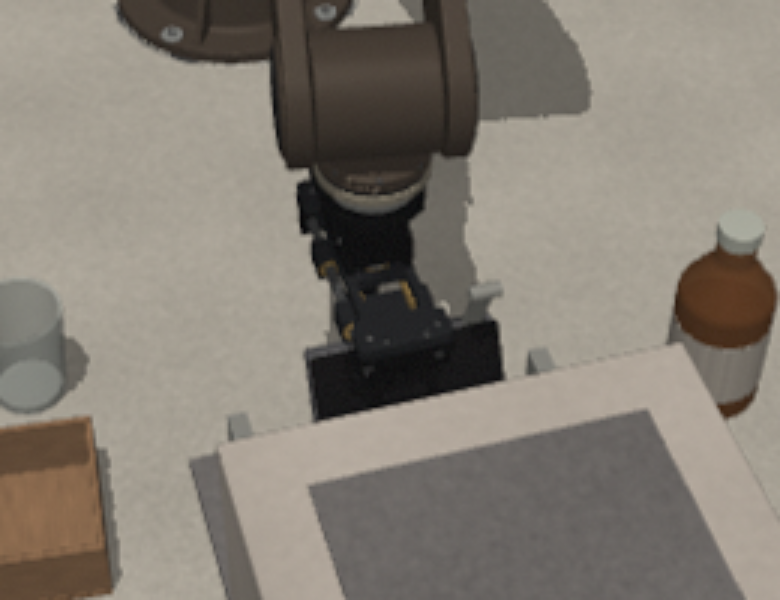

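The tray is about 69 mm in and the gripper is still clear of the lip. I'll let go, rise over, and come in behind the bar with closed fingers to push the rest.

```bash
python3 -m inch '{"hand":[1,1,1,1,1,1,1,1,1,1,1,1,0,0,0,0,0,0],"delta_pos":[[0,0,0],[0,0,0],[0,0,0],[0,0,0],[0,0,0],[0,0,0],[0,0,-1],[0,0,-1],[0,0,-2],[0,0,-2],[0,0,-1],[0,-1.5,0],[0,-2,0],[0,-2,0],[0,-0.5,0],[0,0,0],[0,0,0],[0,0,0]],"turn":[0,0,0,0,0,0,0,0,0,0,0,0,0,0,0,0,0,0]}'
python3 -c "
from h import *
show();p,d,W=cloud('scene'); cv2.imwrite('pics/sc7.png',cv2.resize(p[150:350,200:460],None,fx=3,fy=3))
for v in range(260,292,3): print(v,[[int(x) if x==x else 0 for x in W[v,u]] for u in (306,312,345,360)])"
```

```text
t: 15.0
eef_pos: [573.4, -10.1, 254.1]
tcp_rot: [3.141, 0.0, 1.617]
ft_force: [0.4, -0.4, 0.4]
opening: 0.55
t 15.00 samp x -127.1 y -25.4 tipz 176.1 rot [3.141 0.    1.617] F [ 0.4 -0.4  0.4] op 0.55
260 [[495, -20, 0], [496, -5, -3], [638, 41, 135], [641, 76, 130]]
263 [[499, -21, -6], [618, -31, 121], [645, 39, 132], [645, 75, 124]]
266 [[632, -48, 132], [631, -34, 126], [643, 40, 121], [649, 74, 118]]
269 [[643, -50, 133], [645, -37, 133], [649, 39, 116], [654, 73, 113]]
272 [[649, -52, 130], [651, -38, 129], [654, 37, 112], [657, 73, 107]]
275 [[650, -52, 121], [654, -39, 122], [653, 38, 101], [659, 73, 98]]
278 [[656, -53, 118], [654, -39, 112], [659, 36, 97], [758, 39, 208]]
281 [[654, -53, 105], [658, -40, 106], [658, 37, 85], [764, 38, 205]]
284 [[661, -55, 103], [661, -41, 100], [764, 5, 204], [771, 35, 204]]
287 [[661, -55, 92], [665, -42, 94], [773, 3, 206], [776, 34, 201]]
290 [[761, -75, 205], [765, -63, 206], [779, 1, 204], [784, 32, 202]]
```

View pics/sc7.png

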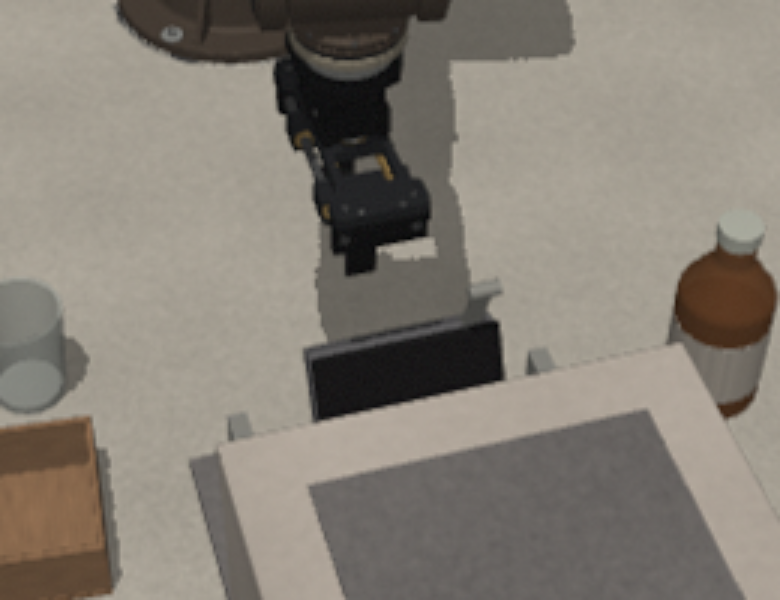

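The tray stayed put, with the paddle held partly in (edge at crop (400,340)) and the lever still forward at (487,290). Closing and lowering behind the bar.

```bash
python3 -m inch '{"hand":[0,0,0,0,0,0,0,0,0,0,0],"delta_pos":[[0,0,0],[0,0,0],[0,0,0],[0,0,0],[0,0,0],[0,0,2],[0,0,2],[0,0,2],[0,0,1.3],[0,0,0],[0,0,0]],"turn":[0,0,0,0,0,0,0,0,0,0,0]}'
python3 -m inch '{"hand":[0,0,0,0,0,0],"delta_pos":[[0,0.5,0],[0,0.5,0],[0,0.5,0],[0,0.5,0],[0,0.5,0],[0,0,0]],"turn":[0,0,0,0,0,0]}'
python3 -c "
from h import *
show();p,d,W=cloud('scene'); cv2.imwrite('pics/sc8.png',cv2.resize(p[150:350,200:460],None,fx=3,fy=3))"
```

```text
t: 16.15
eef_pos: [573.0, -10.2, 181.6]
tcp_rot: [3.141, 0.0, 1.617]
ft_force: [0.9, -1.0, 0.6]
opening: 0.008
t: 16.75
eef_pos: [598.3, -8.9, 181.2]
tcp_rot: [3.141, 0.0, 1.617]
ft_force: [-0.9, 0.0, -0.0]
opening: 0.008
t 16.75 samp x -102.2 y -25.4 tipz 103.2 rot [3.141 0.    1.617] F [-0.9  0.1 -0. ] op 0.01
```

View pics/sc8.png

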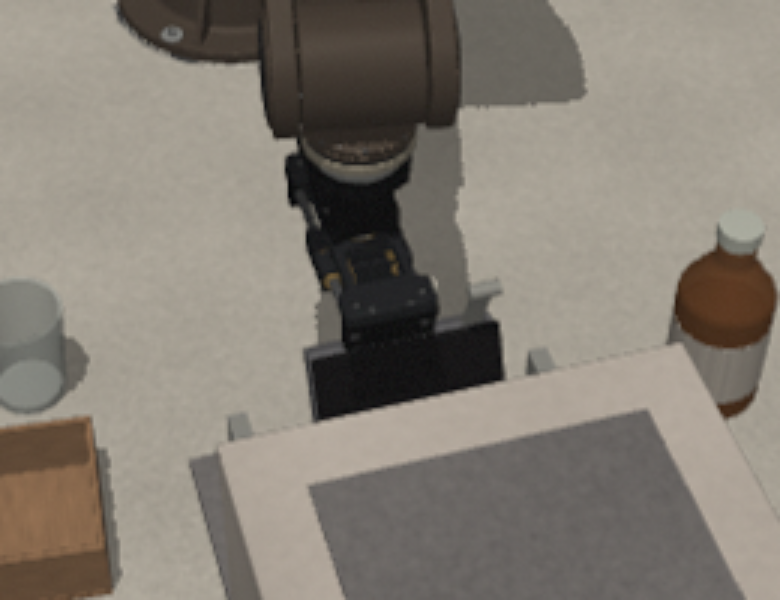

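The fingers are behind the bar, near contact. Pushing.

```bash
python3 -m inch '{"hand":[0,0,0,0,0,0,0],"delta_pos":[[0,0.4,0],[0,0.4,0],[0,0.4,0],[0,0.4,0],[0,0.4,0],[0,0.4,0],[0,0,0]],"turn":[0,0,0,0,0,0,0]}'
python3 -m inch '{"hand":[0,0,0],"delta_pos":[[0,0.3,0],[0,0.3,0],[0,0,0]],"turn":[0,0,0]}'
python3 -c "
from h import *
show();p,d,W=cloud('scene'); cv2.imwrite('pics/sc9.png',cv2.resize(p[150:350,200:460],None,fx=3,fy=3))
for v in range(260,305,3): print(v,[[int(x) if x==x else 0 for x in W[v,u]] for u in (306,312,345,360)])"
```

```text
t: 17.5
eef_pos: [621.3, -7.9, 181.1]
tcp_rot: [-3.14, -0.0, 1.617]
ft_force: [-3.9, -0.4, 2.4]
opening: 0.004
t: 17.8
eef_pos: [627.3, -7.6, 181.1]
tcp_rot: [-3.14, -0.0, 1.617]
ft_force: [-3.8, 0.2, 3.4]
opening: 0.004
t 17.80 samp x -73.3 y -25.4 tipz 103.1 rot [-3.14  -0.     1.617] F [-3.8  0.4  3.4] op 0.00
260 [[498, -21, 2], [500, -5, 1], [717, 17, 225], [668, 67, 160]]
263 [[509, -23, 3], [508, -7, -1], [717, 18, 215], [655, 72, 135]]
266 [[518, -25, 2], [518, -10, -1], [709, 20, 197], [661, 70, 132]]
269 [[524, -27, -1], [527, -12, -2], [706, 22, 183], [667, 69, 129]]
272 [[642, -50, 122], [0, 0, 0], [669, 33, 130], [667, 69, 118]]
275 [[655, -53, 127], [664, -41, 134], [670, 33, 120], [674, 67, 115]]
278 [[659, -54, 121], [671, -43, 132], [677, 31, 118], [754, 40, 203]]
281 [[660, -54, 112], [672, -43, 123], [677, 32, 108], [762, 38, 203]]
284 [[663, -55, 106], [677, -44, 118], [764, 5, 205], [772, 35, 205]]
287 [[665, -56, 97], [680, -45, 111], [770, 4, 203], [775, 35, 200]]
290 [[761, -75, 205], [763, -63, 203], [779, 2, 203], [786, 31, 203]]
293 [[766, -76, 201], [770, -64, 202], [789, -1, 207], [792, 29, 202]]
296 [[775, -78, 202], [777, -66, 201], [792, -1, 201], [798, 28, 200]]
299 [[784, -80, 204], [787, -68, 204], [802, -4, 205], [813, 23, 209]]
302 [[791, -82, 204], [795, -70, 206], [813, -7, 210], [819, 22, 208]]
```

View pics/sc9.png

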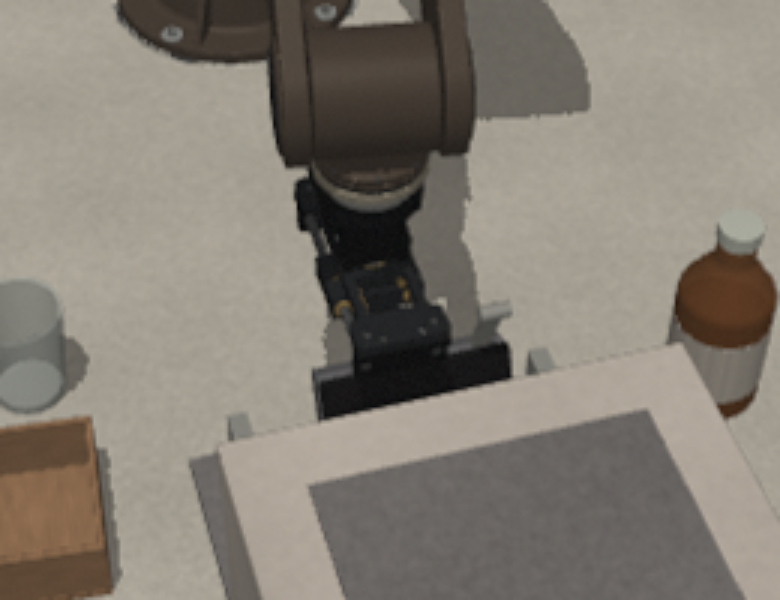

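It's sliding under about 4 N and is about 10 mm short (paddle edge at crop (410,360)). Inching.

```bash
python3 -m inch '{"hand":[0,0,0,0],"delta_pos":[[0,0.2,0],[0,0.2,0],[0,0.2,0],[0,0,0]],"turn":[0,0,0,0]}'
python3 -m inch '{"hand":[0,0,0],"delta_pos":[[0,0.2,0],[0,0,0],[0,0,0]],"turn":[0,0,0]}'
python3 -m inch '{"hand":[0,0,0],"delta_pos":[[0,0.2,0],[0,0,0],[0,0,0]],"turn":[0,0,0]}'
```

```text
t: 18.25
eef_pos: [632.6, -7.3, 181.1]
tcp_rot: [-3.138, -0.0, 1.617]
ft_force: [-10.0, -1.6, 6.0]
opening: 0.006
t: 18.55
eef_pos: [633.1, -7.3, 181.1]
tcp_rot: [-3.134, -0.0, 1.617]
ft_force: [-19.1, -2.8, 10.0]
opening: 0.006
t: 18.85
eef_pos: [633.5, -7.3, 181.0]
tcp_rot: [-3.13, -0.001, 1.617]
ft_force: [-29.0, -3.3, 16.6]
opening: 0.003
```

```bash
python3 -c "
from h import *
show();p,d,W=cloud('scene'); cv2.imwrite('pics/sc10.png',cv2.resize(p[150:350,200:460],None,fx=3,fy=3))
for v in range(260,290,2): print(v,[[int(x) if x==x else 0 for x in W[v,u]] for u in (308,312,345,350,360)])"
```

```text
t 18.85 samp x -67.0 y -25.4 tipz 103.0 rot [-3.130e+00 -1.000e-03  1.617e+00] F [-29.1  -1.9  16.6] op 0.00
260 [[500, -16, 3], [500, -5, 1], [713, 18, 220], [717, 28, 222], [669, 67, 161]]
262 [[501, -16, -2], [505, -6, -1], [720, 17, 222], [720, 27, 219], [665, 68, 150]]
264 [[509, -18, -1], [511, -8, -2], [725, 15, 221], [722, 27, 215], [661, 70, 139]]
266 [[523, -21, 6], [520, -10, 1], [725, 15, 215], [722, 27, 208], [656, 72, 125]]
268 [[523, -21, 0], [523, -11, -2], [723, 16, 207], [661, 47, 131], [656, 72, 118]]
270 [[530, -23, 0], [533, -13, 0], [712, 20, 187], [660, 47, 123], [679, 65, 139]]
272 [[540, -25, 3], [538, -14, -1], [716, 19, 186], [677, 42, 136], [681, 64, 135]]
274 [[653, -48, 127], [656, -40, 128], [678, 30, 134], [679, 42, 132], [681, 65, 128]]
276 [[655, -49, 123], [661, -41, 126], [684, 29, 133], [680, 42, 127], [685, 64, 125]]
278 [[663, -50, 125], [664, -41, 124], [684, 29, 127], [682, 41, 121], [753, 41, 201]]
280 [[678, -54, 136], [681, -45, 137], [681, 30, 116], [753, 19, 200], [760, 39, 203]]
282 [[681, -54, 133], [681, -45, 131], [755, 8, 200], [758, 18, 201], [766, 37, 205]]
284 [[683, -55, 128], [683, -46, 126], [762, 6, 202], [762, 17, 199], [770, 36, 203]]
286 [[671, -52, 107], [689, -47, 126], [770, 4, 206], [770, 14, 203], [775, 34, 203]]
288 [[672, -53, 101], [690, -47, 121], [774, 3, 204], [777, 12, 205], [780, 33, 203]]
```

View pics/sc10.png

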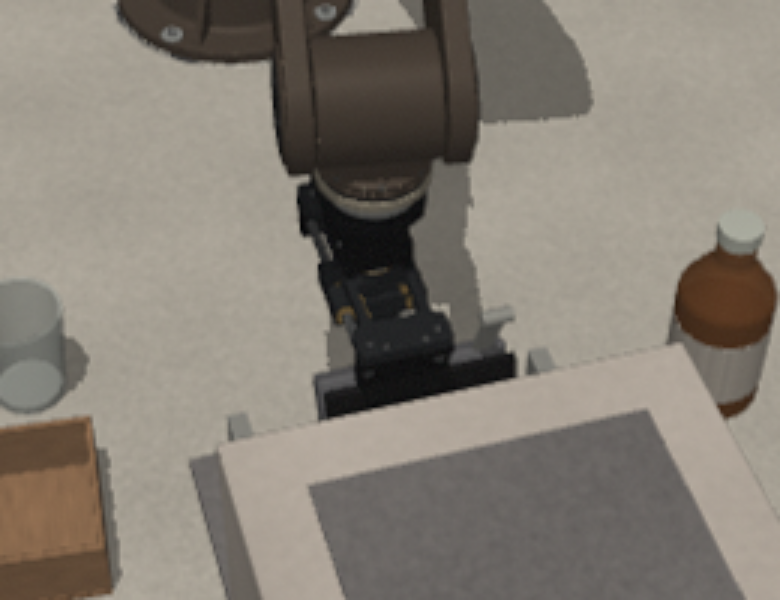

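The paddle has visibly sprung out (a gap to the bar, and its face at world x≈682 at z≈128, as predicted for home). Retreating, then going round in front of the lever.

```bash
python3 -m inch '{"hand":[0,0,0,0,0,0,0,0,0,0],"delta_pos":[[0,-0.5,0],[0,-1,0],[0,-2,-1],[0,0,-3],[0,0,-3],[0,0,-3],[0,0,-2],[3,0,0],[3,0,0],[2,0,0]],"turn":[0,0,0,0,0,0,0,0,0,0]}'
python3 -m inch '{"hand":[0,0,0,0,0,0],"delta_pos":[[0,3,0],[0,3,0],[0,3,0],[0,2,0],[0,0,0],[0,0,0]],"turn":[0,0,0,0,0,0]}'
python3 -c "
from h import *
show();p,d,W=cloud('scene'); cv2.imwrite('pics/sc11.png',cv2.resize(p[150:350,200:460],None,fx=3,fy=3))"
```

```text
t: 19.9
eef_pos: [598.8, 72.6, 301.5]
tcp_rot: [3.14, -0.0, 1.617]
ft_force: [0.1, -0.1, -0.6]
opening: 0.009
t: 20.5
eef_pos: [708.5, 76.3, 300.6]
tcp_rot: [-3.141, -0.0, 1.617]
ft_force: [-0.9, -0.4, 0.4]
opening: 0.004
t 20.50 samp x 11.9 y 54.5 tipz 222.6 rot [-3.141 -0.     1.617] F [-0.9 -0.3  0.4] op 0.00
```

View pics/sc11.png

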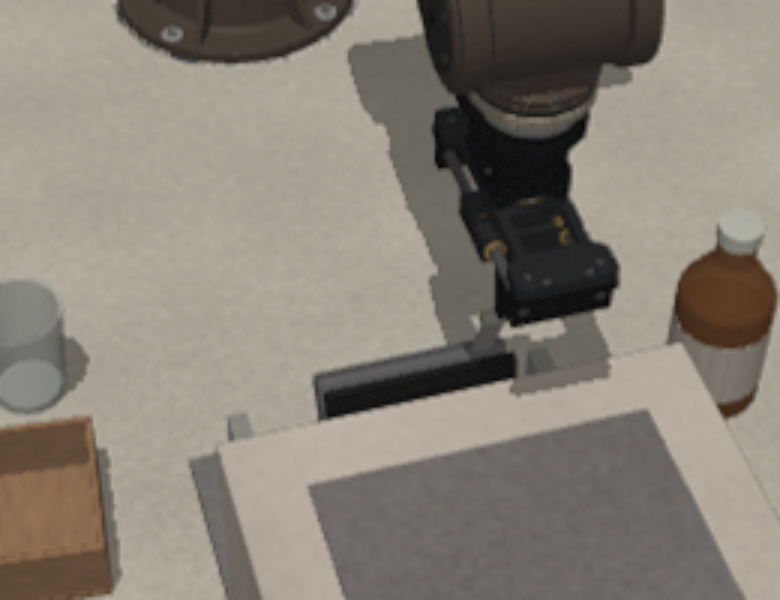

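The gripper is above and ahead of the lever (crop (555,290)). Forward 10 mm, then down in the gap between the lever and the lip.

```bash
python3 -m inch '{"hand":[0,0,0,0,0,0,0],"delta_pos":[[0.1,1,0],[0,0,0],[0,0,2],[0,0,2],[0,0,2],[0,0,1],[0,0,0]],"turn":[0,0,0,0,0,0,0]}'
python3 -m inch '{"hand":[0,0,0,0,0,0,0],"delta_pos":[[0,-1,0],[0,-1,0],[0,-1,0],[0,-1,0],[0,-1,0],[0,-1,0],[0,0,0]],"turn":[0,0,0,0,0,0,0]}'
python3 -c "
from h import *
show();p,d,W=cloud('scene'); cv2.imwrite('pics/sc12.png',cv2.resize(p[150:350,200:460],None,fx=3,fy=3))"
```

```text
t: 21.25
eef_pos: [718.0, 77.7, 230.2]
tcp_rot: [-3.14, 0.0, 1.617]
ft_force: [-0.3, 0.3, -0.3]
opening: 0.007
t: 21.95
eef_pos: [657.6, 75.0, 231.4]
tcp_rot: [-3.141, 0.0, 1.617]
ft_force: [0.6, -0.8, -0.9]
opening: 0.003
t 21.95 samp x -39.0 y 55.6 tipz 153.4 rot [-3.141  0.     1.617] F [ 0.6 -0.8 -0.9] op 0.00
```

View pics/sc12.png

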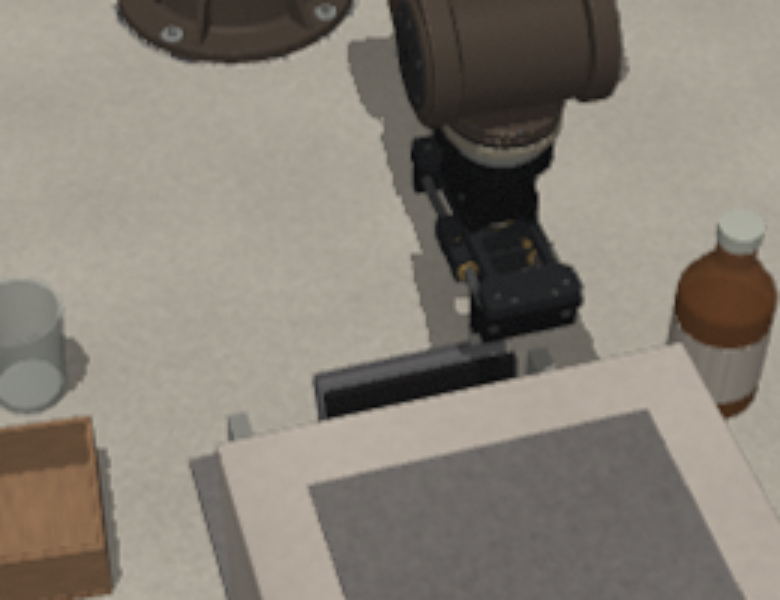

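The lever is swinging back (tip now at crop (462,303)). Continuing.

```bash
python3 -m inch '{"hand":[0,0,0,0,0],"delta_pos":[[0,-1,0],[0,-1,0],[0,-0.7,0],[0,0,0],[0,0,0]],"turn":[0,0,0,0,0]}'
python3 -m inch '{"hand":[0,0,0],"delta_pos":[[0,-0.3,0],[0,-0.2,0],[0,0,0]],"turn":[0,0,0]}'
python3 -m inch '{"hand":[0,0],"delta_pos":[[0,-0.3,0],[0,0,0]],"turn":[0,0]}'
```

```text
t: 22.5
eef_pos: [631.7, 73.7, 231.3]
tcp_rot: [-3.141, 0.0, 1.617]
ft_force: [0.5, 0.8, -0.8]
opening: 0.007
t: 22.8
eef_pos: [626.8, 73.5, 231.2]
tcp_rot: [-3.142, 0.0, 1.617]
ft_force: [0.9, -0.3, -0.6]
opening: 0.005
t: 23.0
eef_pos: [623.7, 73.3, 231.2]
tcp_rot: [-3.141, 0.0, 1.617]
ft_force: [0.2, -0.4, 0.6]
opening: 0.004
```

```bash
python3 -m inch '{"hand":[0,0],"delta_pos":[[0,-0.3,0],[0,0,0]],"turn":[0,0]}'
python3 -m inch '{"hand":[0,0],"delta_pos":[[0,-0.2,0],[0,0,0]],"turn":[0,0]}'
python3 -c "
from h import *
show();p,d,W=cloud('scene'); cv2.imwrite('pics/sc13.png',cv2.resize(p[150:350,200:460],None,fx=3,fy=3))
p,d,W=cloud('top'); cv2.imwrite('pics/top13.png',cv2.resize(p[150:350,200:460],None,fx=3,fy=3))"
```

```text
t: 23.2
eef_pos: [620.8, 73.2, 231.3]
tcp_rot: [3.141, 0.0, 1.617]
ft_force: [1.0, -0.0, -0.2]
opening: 0.005
t: 23.4
eef_pos: [618.9, 73.1, 231.3]
tcp_rot: [3.141, 0.0, 1.617]
ft_force: [2.6, 0.8, -1.0]
opening: 0.002
t 23.40 samp x -77.7 y 55.6 tipz 153.3 rot [3.141 0.    1.617] F [ 2.7  0.7 -1. ] op 0.00
```

View pics/sc13.png

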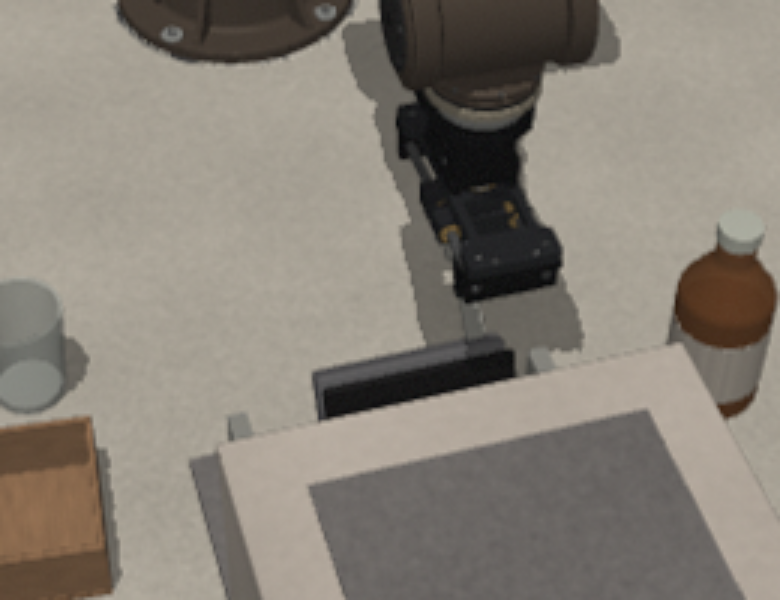

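```bash
python3 -m inch '{"hand":[0,0,0],"delta_pos":[[0,-0.1,0],[0,0,0],[0,0,0]],"turn":[0,0,0]}'
python3 -m inch '{"hand":[0,0,0,0,0,0,0,0,0],"delta_pos":[[0,1,0],[0,1,-1],[0,0,-3],[0,0,-3],[0,0,-3],[0,-4,0],[-4,-4,0],[-4,-4,0],[-4,-2,0]],"turn":[0,0,0,0,0,0,0,0,0]}'
python3 -m inch '{"hand":[0,0,0,0,0],"delta_pos":[[-4,-4,0],[-4,-3,0],[-4,-3,0],[-4,0,0],[0,0,0]],"turn":[0,0,0,0,0]}'
python3 -c "
from h import *
show();p,d,W=cloud('scene'); cv2.imwrite('pics/sc14.png',cv2.resize(p[150:350,200:460],None,fx=3,fy=3))
print(search_frame('scene','lever_tip'))
for v in range(224,290,3): print(v,[[int(x) if x==x else 0 for x in W[v,u]] for u in (308,312,350,354,358)])
p,d,W=cloud('top'); cv2.imwrite('pics/top14.png',cv2.resize(p[100:300,200:460],None,fx=3,fy=3)); np.save('W14.npy',W)
print(search_frame('top','lever_tip'))"
```

```text
t: 23.8
eef_pos: [618.4, 73.1, 231.5]
tcp_rot: [3.14, 0.0, 1.617]
ft_force: [4.9, -0.0, -0.2]
opening: 0.008
t: 24.7
eef_pos: [510.2, -42.9, 331.3]
tcp_rot: [-3.14, -0.0, 1.618]
ft_force: [1.4, -0.2, 0.8]
opening: 0.006
t: 25.2
eef_pos: [424.0, -205.8, 331.3]
tcp_rot: [-3.141, 0.0, 1.613]
ft_force: [0.8, 0.3, 0.6]
opening: 0.003
t 25.20 samp x -285.8 y -213.7 tipz 253.3 rot [-3.141  0.     1.613] F [0.8 0.2 0.6] op 0.00
[{'centre': [356.7, 243.8], 'p': 0.59}]
224 [[365, 13, 0], [365, 24, -3], [396, 124, 3], [400, 134, 4], [399, 145, 1]]
227 [[374, 11, -3], [379, 21, -1], [401, 122, -2], [402, 134, -4], [410, 142, 1]]
230 [[389, 8, 0], [388, 19, -3], [406, 121, -9], [586, 75, 174], [593, 82, 179]]
233 [[399, 5, -1], [401, 16, -1], [595, 63, 176], [600, 71, 178], [602, 80, 178]]
236 [[408, 3, -3], [415, 13, 1], [434, 114, -3], [597, 72, 166], [443, 133, 1]]
239 [[423, 0, 0], [424, 11, 0], [447, 110, 0], [604, 71, 162], [450, 131, -3]]
242 [[430, -1, -2], [439, 7, 3], [457, 107, -2], [611, 69, 160], [610, 79, 157]]
245 [[446, -4, 2], [447, 6, 0], [474, 102, 4], [615, 68, 155], [612, 78,
[... 557 characters left out ...]
[656, 67, 127]]
269 [[526, -22, -1], [532, -13, 3], [655, 49, 121], [673, 53, 139], [676, 61, 140]]
272 [[643, -46, 122], [648, -38, 126], [678, 42, 137], [676, 52, 133], [675, 62, 129]]
275 [[656, -49, 127], [658, -40, 127], [678, 42, 128], [683, 50, 131], [679, 61, 124]]
278 [[662, -50, 123], [677, -44, 138], [683, 41, 123], [681, 51, 117], [680, 61, 114]]
281 [[680, -54, 135], [681, -45, 134], [756, 18, 201], [760, 26, 204], [760, 34, 201]]
284 [[682, -55, 127], [683, -46, 126], [767, 15, 205], [768, 24, 204], [769, 32, 203]]
287 [[682, -55, 116], [685, -46, 118], [772, 14, 202], [774, 22, 202], [778, 29, 205]]
[{'centre': [286.2, 220.8], 'p': 0.68}, {'centre': [308.6, 166.5], 'p': 0.62}]
```

View pics/sc14.png

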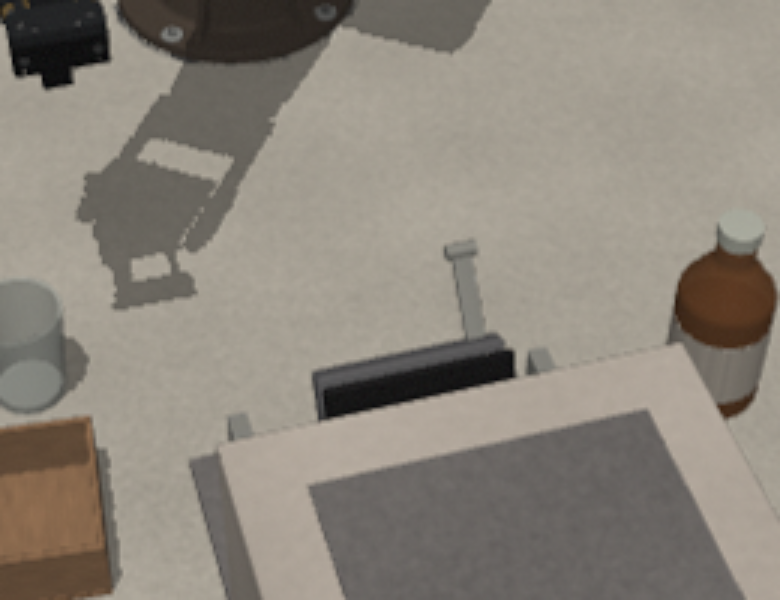

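View pics/top14.png

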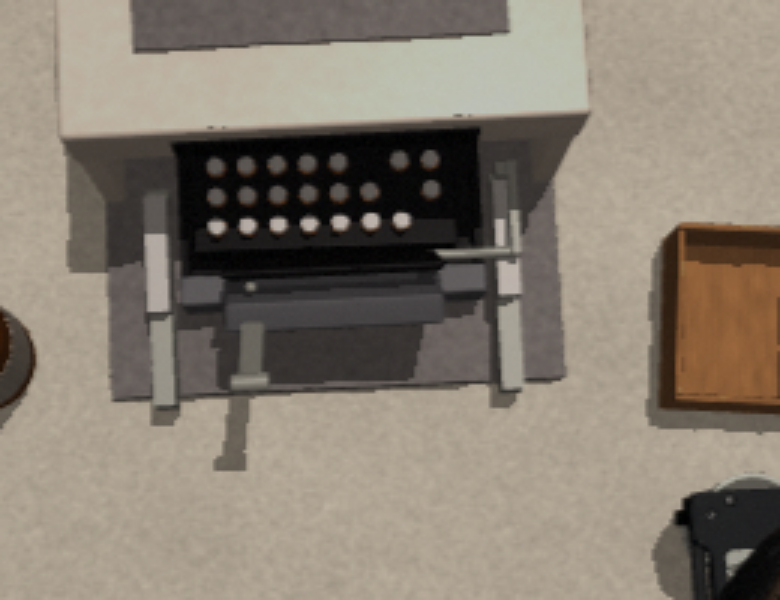

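The top view shows the lever leaning back (end at crop (250,380)) and the rack flat in the tray. The latch arm's hook on the right rail sits at (475,253). I'll check travel, paddle and lever angle numerically against the first cloud.

Run:
```python
from h import *
p,d,W=cloud('scene'); T,_,_=cloud('top')[2],0,0
A=np.load('W_sc.npy'); B=np.load('W_top.npy')
def samp(W):
    q=(W[...,:2]-O); return np.stack([q@e1,q@e2,W[...,2]],-1).reshape(-1,3)
for n,c,off in(("before",A,-100),("after",W,0)):
    s=samp(c); s[:,0]-=off
    m=(abs(s[:,1])<65)&(s[:,2]>105)&(s[:,2]<133)&(s[:,0]>-38)&(s[:,0]<10)
    m&=s[:,0]+ (s[:,2]-121)*.53> -22   # paddle front face
    k=np.polyfit(s[m,2]-120,s[m,0],1); print(n,"paddle face: slope,x@z120",k,m.sum())
for n,cs,off in(("before",(A,B),-100),("after",(W,T),0)):
  for c in cs:
    s=samp(c); s[:,0]-=off
    m=(abs(s[:,1]-56)<7)&(s[:,2]>140)&(s[:,2]<172)&(s[:,0]>-130)&(s[:,0]<-50)
    k=np.polyfit(s[m,2]-114,s[m,0],1); k2=np.polyfit(s[m,0],s[m,2],1); print(n,"lever deg back",np.degrees(np.arctan(-k[0])),90-np.degrees(np.arctan(-k2[0])),"mid x",s[m].mean(0),m.sum())
    m=(abs(s[:,1]-56)<14)&(s[:,2]>174)&(s[:,2]<190)&(s[:,0]>-130)&(s[:,0]<-80); print("  tip",np.median(s[m],0),m.sum())
for n,c,off in(("before",B,-100),("after",T,0)):
    s=samp(c); s[:,0]-=off; m=(abs(s[:,1])<30)&(s[:,2]>117)&(s[:,2]<133)&(s[:,0]>-75)&(s[:,0]<-35); print(n,"bar",s[m].mean(0),np.percentile(s[m,0],[3,97]),m.sum())
```

```text
before paddle face: slope,x@z120 [ -0.31552067 -13.41286239] 558
after paddle face: slope,x@z120 [ -0.2554945  -16.82297364] 369
before lever deg back 36.99245496961809 45.698694580262774 mid x [-78.96173004  55.99942227 156.4627202 ] 95
  tip [-94.30042446  55.35040774 179.12146148] 45
before lever deg back 38.05078278025877 39.36638222294423 mid x [-77.12653355  55.81762167 155.87832192] 90
  tip [-96.7617765   55.89398674 179.87356931] 81
after lever deg back 39.11256325823985 44.51943401317191 mid x [-84.5762302   55.63924962 156.47858397] 102
  tip [-99.8149555   55.85669461 177.78606492] 44
after lever deg back 38.89481229309719 39.924815676485586 mid x [-82.15060184  56.29275159 155.61932007] 77
  tip [-102.36378135   57.65274117  178.73312844] 72
before bar [-46.69759438  -0.29600485 124.88283751] [-56.74085143 -36.0061946 ] 332
after bar [-49.75403014  -0.15330864 124.50193282] [-60.3621261 -37.1555335] 343
```

Measured against the starting cloud, the tray sits 2–4 mm short of home. My pull on the lever seems to have taken up play in the latch, which is too close to the 4 mm limit. The lever and paddle read locked and sprung out. I'll nudge the tray home again at the bar, well clear of the lever.

```bash
python3 -m inch '{"hand":[0,0,0,0,0,0,0,0,0,0,0,0],"delta_pos":[[3,3,0],[3,3,0],[3,3,0],[3,3,0],[3,3,0],[3.8,1,0],[0,0,3],[0,0,4],[0,0,4],[0,0,3],[0,0,1],[0,0,0]],"turn":[0,0,0,0,0,0,0,0,0,0,0,0]}'
python3 -c "
from h import *
show()"
```

```text
t: 26.7
eef_pos: [575.3, -6.3, 180.4]
tcp_rot: [-3.139, -0.0, 1.618]
ft_force: [-0.5, -0.1, 0.4]
opening: 0.005
t 26.70 samp x -125.1 y -21.6 tipz 102.4 rot [-3.139 -0.     1.618] F [-0.5 -0.1  0.4] op 0.00
```

```bash
python3 -m inch '{"hand":[0,0,0,0,0,0,0],"delta_pos":[[0,1,0],[0,1,0],[0,1,0],[0,1,0],[0,0.7,0],[0,0.3,0],[0,0,0]],"turn":[0,0,0,0,0,0,0]}'
python3 -m inch '{"hand":[0,0,0],"delta_pos":[[0,0.2,0],[0,0.2,0],[0,0,0]],"turn":[0,0,0]}'
python3 -m inch '{"hand":[0,0,0],"delta_pos":[[0,0.2,0],[0,0.1,0],[0,0,0]],"turn":[0,0,0]}'
```

```text
t: 27.4
eef_pos: [625.7, -4.7, 181.1]
tcp_rot: [-3.141, 0.0, 1.617]
ft_force: [-0.2, -0.0, -0.9]
opening: 0.002
t: 27.7
eef_pos: [629.3, -4.6, 181.2]
tcp_rot: [-3.141, 0.0, 1.617]
ft_force: [-0.8, 0.3, 0.7]
opening: 0.005
t: 28.0
eef_pos: [632.1, -4.4, 181.1]
tcp_rot: [-3.14, 0.0, 1.617]
ft_force: [-5.0, -0.6, 1.1]
opening: 0.004
```

```bash
python3 -m inch '{"hand":[0,0,0],"delta_pos":[[0,0.2,0],[0,0.1,0],[0,0,0]],"turn":[0,0,0]}'
python3 -m inch '{"hand":[0,0,0,0,0,0,0,0,0,0],"delta_pos":[[0,-0.3,0],[0,-1,0],[0,-3,0],[0,-3,-2],[0,-2,-4],[0,0,-4],[-4,-3,-3],[-4,-3,0],[-4,-3,0],[-4,-3,0]],"turn":[0,0,0,0,0,0,0,0,0,0]}'
python3 - <<'E'
from h import *
show()
p,d,W=cloud('scene'); p2,d2,T=cloud('top')
cv2.imwrite('pics/sc15.png',cv2.resize(p[150:350,200:460],None,fx=3,fy=3)); cv2.imwrite('pics/top15.png',cv2.resize(p2[100:300,200:460],None,fx=3,fy=3))
B=np.load('W_top.npy');A=np.load('W_sc.npy');T14=np.load('W14.npy')
def samp(W):
    q=(W[...,:2]-O); return np.stack([q@e1,q@e2,W[...,2]],-1).reshape(-1,3)
for n,c,off in(("before",A,-100),("after",W,0)):
    s=samp(c); s[:,0]-=off
    m=(abs(s[:,1])<65)&(s[:,2]>105)&(s[:,2]<133)&(s[:,0]>-38)&(s[:,0]<10)
    m&=s[:,0]+ (s[:,2]-121)*.53> -22
    print(n,"paddle",np.polyfit(s[m,2]-120,s[m,0],1))
for n,c,off in(("before",B,-100),("14",T14,0),("now",T,0)):
    s=samp(c); s[:,0]-=off; m=(abs(s[:,1])<30)&(s[:,2]>117)&(s[:,2]<133)&(s[:,0]>-75)&(s[:,0]<-35); print(n,"bar",s[m].mean(0),np.percentile(s[m,0],[3,97]),m.sum())
    m=(abs(s[:,1]-56)<7)&(s[:,2]>140)&(s[:,2]<172)&(s[:,0]>-130)&(s[:,0]<-50)
    print(" lever deg",np.degrees(np.arctan(-np.polyfit(s[m,2],s[m,0],1)[0])),s[m].mean(0))
    m=(abs(s[:,1]-56)<14)&(s[:,2]>174)&(s[:,2]<190)&(s[:,0]>-130)&(s[:,0]<-80); print("  tip",np.median(s[m],0),m.sum())
E
```

```text
t: 28.3
eef_pos: [632.9, -4.4, 181.0]
tcp_rot: [-3.134, -0.0, 1.617]
ft_force: [-19.0, -3.1, 9.3]
opening: 0.005
t: 29.3
eef_pos: [432.7, -169.0, 307.4]
tcp_rot: [3.14, 0.001, 1.618]
ft_force: [0.6, -1.0, 0.7]
opening: 0.003
t 29.30 samp x -275.4 y -177.3 tipz 229.4 rot [3.140e+00 1.000e-03 1.618e+00] F [ 0.5 -1.   0.7] op 0.00
before paddle [ -0.31552067 -13.41286239]
after paddle [ -0.17632353 -14.47535563]
before bar [-46.69759438  -0.29600485 124.88283751] [-56.74085143 -36.0061946 ] 332
 lever deg 38.050782780258785 [-77.12653355  55.81762167 155.87832192]
  tip [-96.7617765   55.89398674 179.87356931] 81
14 bar [-49.58026974  -0.33932543 124.33554768] [-60.36933204 -37.42437846] 346
 lever deg 39.45674146454193 [-82.18079484  56.41907218 156.02452059]
  tip [-102.39987292   57.77647015  178.73042099] 73
now bar [-47.21301267   0.14201567 124.85966851] [-57.3586504  -36.15560654] 324
 lever deg 40.231396404237024 [-78.71972608  56.40294627 155.64632583]
  tip [-99.15232385  56.15825744 178.51414365] 75
```

View pics/sc15.png

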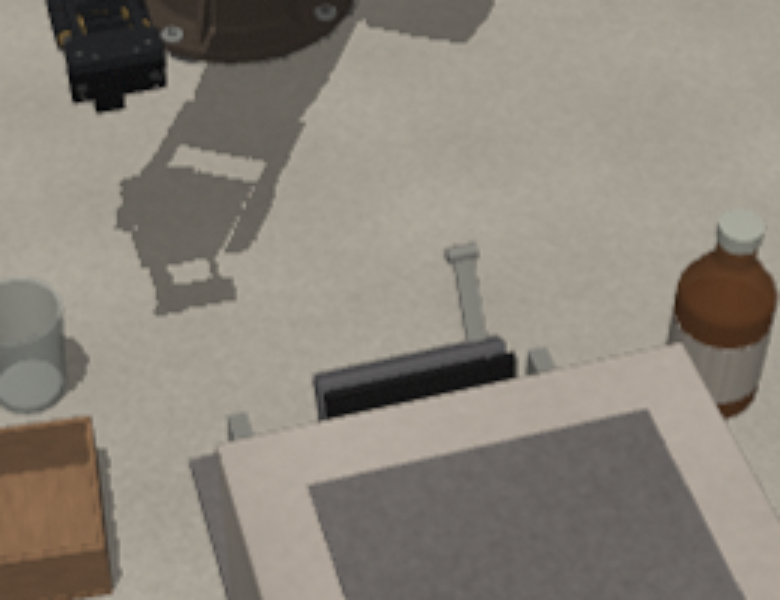

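View pics/top15.png

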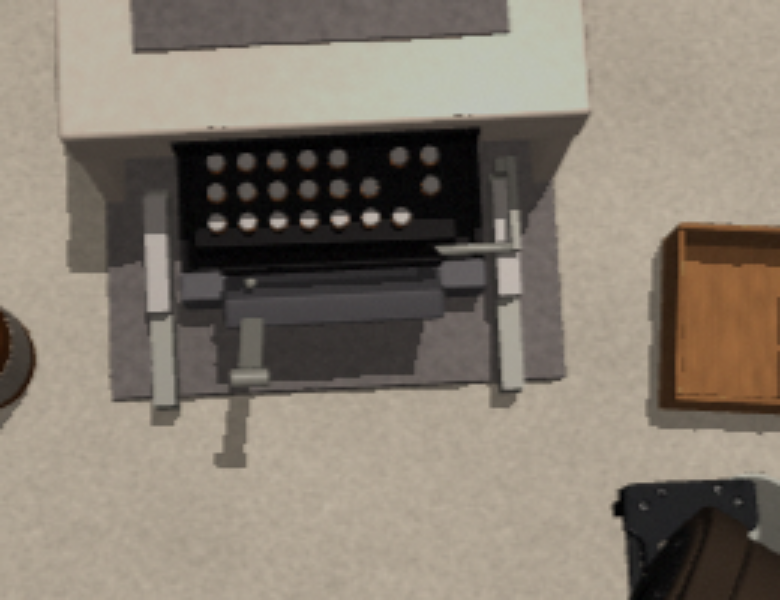

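The tray is home again (bar 2.4 mm further forward, within 0.5 mm of the expected position). The lever reads 40° back, the paddle is sprung out, the rack is flat and the gripper is clear. Handing in.

```bash
python3 -m inch '{"hand":[0,0,0],"delta_pos":[[0,0,0],[0,0,0],[0,0,0]],"turn":[0,0,0]}'
python3 -c "
from h import *
show(); print(ticket.job_done())"
```

```text
t: 29.7
eef_pos: [434.6, -167.0, 306.9]
tcp_rot: [3.141, 0.0, 1.619]
ft_force: [0.1, 0.2, -0.5]
opening: 0.005
t 29.70 samp x -273.3 y -175.4 tipz 228.9 rot [3.141 0.    1.619] F [ 0.1  0.2 -0.5] op 0.01
the job is handed in; nothing more can be done
None
```

The tray is home and latched with the lock-off lever back, and I handed the job in at 29.7 s. The system gave no verdict.

**What I did:**
- I flipped the lever forward to its stop and squeezed the paddle with the gripper upright, because the interface gives no way to lean it.
- I slid the tray about 69 mm while gripping. I then let go and pushed the rest from behind the bar with closed fingers, so the gripper would not strike the lip.
- The latch dropped in and I pulled the lever back.

**What disagreed:** after the lever pull, the depth check showed the tray 2–4 mm short of home, probably play in the latch. I pushed it home again against the stop, with about 19 N, and backed off.

**Last checks:**
- **Tray:** the bar is within about 0.5 mm of its expected home position. The paddle face reads about 1 mm short.
- **Lever:** it leans 40° back from vertical, which is the locked angle. Its end reads about 2 mm off its locked place, within the measurement noise.
- **Paddle and rack:** the paddle looks sprung out, though the slope I fitted to its face was noisy. The rack looks flat in the tray; I judged that by eye and did not measure it.
- **Surroundings:** the bottle, beaker and bin look undisturbed in the last pictures, and the robot is touching nothing.

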